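# Brush off the free-spinning wheel and into the drawer

### The job

Put the wide flat brush away: lift it off the turntable, lay it flat in the open drawer of the low chest without dropping it, and push the drawer fully shut. The turntable spins freely at the slightest sideways push, so grip the brush squarely and do not let the wheel turn more than about 15 degrees at any time. Leave the pots standing on the wheel and everything else where it is.

Things in the scene. Friction and masses are not known exactly. Their poses are not given: they have to be found in the camera images.
- brush: Wide flat brush, 180 mm long, 20 thick, about 0.13 kg, lying flat along a radius of the wheel, bristles outward. x runs to the bristles, z up; origin on the underside in the handle's neck, within 20 mm of the balance point. Neck 26 mm wide, x -40 to +20; wooden grip 32 wide, x -95 to -40; steel ferrule 64 wide, x 20 to 48; dark stiff bristles 60 wide to x 85. Grasp across the neck.
- brush_mid (a point): Point 10 mm above the brush's origin, at half its thickness, axes as the brush.
- wheel_top (a point): Centre of the turntable's upper face, 46 mm above the table; z up along the spin axis, turning with the wheel. Aluminium disc of 340 mm diameter, 16 mm thick, flat with no rim, on a low steel foot.
- platter (a joint): Turn of the wheel (rad), 0 at the start, positive anticlockwise from above. Spins freely with hardly any friction (damping 0.012 N m s/rad, friction 0.003 N m); nothing locks it.
- chest_drawer0 (a joint): How far the drawer is pulled out (m): 0 is fully shut; it starts 0.13 to 0.18 open and could go to 0.19. Slides with about 1 N friction, plus 4 N s/m; it stays where it is left.
- drawer_floor (a point): Point on the drawer's inner floor, on its midline 52 mm behind the inner front wall, 22 mm above the table, moving with the drawer. x points into the chest (pushes shut), y left as seen from the robot, z up. Floor: x -52 to +172 mm, y 124 either way. Walls rise 56 mm above it, front panel about 64. The chest covers the rear: uncovered from the front wall back by the opening less about 9 mm.
- chest_drawer0_handle (a point): Middle of the drawer's bar handle: a level steel bar 11 mm thick and 120 mm long along y, 35 mm in front of the front panel, 62 mm above the table, axes as the drawer's. The chest is a low wooden box 270 deep, 290 wide and 100 mm high.
- pot_cup: Terracotta cup, 68 mm across, 70 mm high, standing on the wheel; origin under its centre. It stays.
- pot_jar: Amber jar with steel lid, 66 mm across, 72 mm high, standing on the wheel; origin under its centre. It stays.
- pot_tin: Plain low tin, 72 mm across, 60 mm high, standing on the wheel; origin under its centre. It stays.
- tub: Grey plastic tub, 90 mm across, 100 mm high, on the table between the wheel and the chest; origin under its centre. Bystander.
- dabber: Turned wooden dabber, 64 mm across, 120 mm high, standing on the table at the left; origin under its centre. Bystander.
- scraper: Wooden-handled steel scraper, about 150 mm long and 90 mm wide, lying on the table right of the chest; origin under its middle, x towards the blade. Bystander.
- paint_tin: Steel tin with paper label, 100 mm across, 120 mm high, on the table to the right of the drawer; origin under its centre. Bystander.
- chest_jar: Labelled jar, 70 mm across, 90 mm high, standing near the middle of the top of the chest; origin under its centre. Bystander.

How it is judged (in metres and radians):
On the way, in this order (a step that is already met when the one before it is completed fails the run):
1. the brush is held by the fingers, clear of the turntable (its underside at least 54 mm above the wheel) (height (world z) of brush above 0.1 m and contact force between the fingers and brush above 0.5 N), for 0.1 s.
2. the brush lies flat on the drawer's floor, let go, with the drawer still open at least 50 mm (x of brush_mid in the frame of drawer_floor between -0.053 and 0.173 m and y of brush_mid in the frame of drawer_floor between -0.125 and 0.125 m and z of brush_mid in the frame of drawer_floor between 0 and 0.022 m and angle between the z axis of brush_mid and the z axis of drawer_floor, either way round below 0.2 rad and contact force between the fingers and brush below 0.05 N and value of joint chest_drawer0 above 0.05 m), for 0.2 s.
At the end, for the whole second after the job is handed in: The brush lies released, flat (within 0.2 rad) and at rest on the drawer's floor; the drawer is shut to within 8 mm; the wheel is within 0.3 rad of its start with the three pots upright on it (x of brush_mid in the frame of drawer_floor between -0.053 and 0.173 m and y of brush_mid in the frame of drawer_floor between -0.125 and 0.125 m and z of brush_mid in the frame of drawer_floor between 0 and 0.022 m and angle between the z axis of brush_mid and the z axis of drawer_floor, either way round below 0.2 rad and contact force between the fingers and brush below 0.05 N and linear speed of brush below 0.02 m/s and value of joint chest_drawer0 below 0.008 m and angle between each of pot_cup, pot_jar, pot_tin's own z axis and vertical below 0.2 rad and z of each of pot_cup, pot_jar, pot_tin in the frame of wheel_top above -0.01 m and value of joint platter between -0.3 and 0.3 rad); the robot touches nothing.
It fails at once if the turntable is turned more than 0.3 rad (17 degrees) either way (value of joint platter above 0.3 rad or value of joint platter below -0.3 rad).
It fails at once if the brush is dropped or thrown (moves freely at over 0.8 m/s, a fall of about 33 mm) (linear speed of brush above 0.8 m/s and contact force between the fingers and brush below 0.05 N).
It fails at once if a pot on the wheel is shifted by more than 60 mm, or another bystander by more than 30 mm (distance of any of pot_cup, pot_jar, pot_tin from where it was at the start of the episode above 0.06 m or distance of any of tub, dabber, scraper, paint_tin, chest_jar from where it was at the start of the episode above 0.03 m).
It fails at once if a standing pot, jar, tub, dabber or tin is tipped by more than 0.4 rad (angle between any of pot_cup, pot_jar, pot_tin, tub, dabber, paint_tin, chest_jar's own z axis and vertical above 0.4 rad).
It also fails if it takes over 51 s, if anything falls off the work surface, if the arm or the gripper's body presses on something with over 40 N, if the wrist force passes 120 N, or if a joint passes its speed limit or range.

### The arm

A 6-joint arm with a two-finger parallel gripper is mounted at the origin on the work surface. World frame = base frame: x ahead of the robot, y to its left, z up, the work surface at z = 0. Lengths are in mm, angles in degrees, forces in N, time in s.
With the tool pointing down it reaches from about 350 to 850 mm from the base axis. Payload 8.1 kg.
Tool frame: the origin (TCP) lies midway between the tips of the shut fingers; the grasp point (between the pads) lies 19 mm behind it; z points along the fingers, y is the direction in which the jaws open and shut (so a half turn about z gives the same grasp; the last joint's range is limited). The gripper opens to 93 mm and grips with 3 to 60 N. Pads are 15 mm wide; open, the fingers measure 128 mm over their backs; the gripper's body (75 mm by 188 mm) begins 65 mm behind the grasp point.
Start: joints at [-4.893, 7.471, 85.268, -0, 87.261, -4.893], TCP at [600.004, 0.022, 218.635] pointing down, gripper open.
Joint ranges: [-169.43, 169.43], [-51.17, 129.36], [1.28, 143.12], [-76.62, 256.62], [0, 156.53], [-152.29, 152.29]. Speed limits (degrees/s): [136.94, 136.94, 159.86, 180, 180, 180].

### API

Orientations are given as a 3x3 rotation matrix whose columns are the frame's x, y, z axes.
In Python, from cell import readout, imaging, workorder gives the robot as it stands.
- The arm moves only by the tool step_arm, never from a script. Its argument "targets" is a list of rows, each a list of 7 numbers: the finger opening in mm, from 0 to 93, then the shift along the tool's x, y, z in mm, then the turn, a rotation vector about the tool's x, y, z in degrees. A call has 1 to 10 rows; each row shifts and turns the commanded pose from where the row before left it, along the tool's axes as they then stand; what a row does not reach is not made up. A row lasts 1/10 s, in which the tool goes at most 50 mm and 8.59 degrees, less where a joint would pass 70% of its speed; a pose out of reach is approached as far as the arm can. A call with a gripper value outside its range is refused whole. The fingers move at their own pace and stop on an object; "newtons" is the grip in N (left out, the last holds). Time passes only in rows, so rows that do not move let the fingers close. It gives the time, the measured TCP pose, the force and the opening at its end, in the units of the state.
- readout.sense(): the state, without advancing time (a new reading comes with each control period).
- imaging.grab_frame(name): name is "scene" or "side" or "wrist"; returns a dict with "img" (400x640x3 uint8, red, green, blue), "fx", "fy", "cx", "cy" (pixels), "extrinsics" (4x4, takes a point from camera to world coordinates); the wrist camera has in their place "hand_eye" (4x4, takes a point from camera to tool coordinates, whose origin is the TCP and whose axes are the flange's). Camera axes: x right, y down, z forward; pixel columns grow to the right and rows downward; lengths in mm; the calibration is good to about 2 mm. A picture is of the moment at which its call begins: read the wrist's pose just before it. There is no depth.
- workorder.finish_job(): hands the job in, once; it reports no verdict.
The state is a dict: "t": time; "q": joint angles; "qvel": joint speeds; "joint_efforts": joint torques, N m; "tcp_pos": TCP position; "orientation": TCP orientation; "force": force on the tool from outside, world axes, zero at the start; "moment": the same for the moment, N m; "finger_gap": finger opening in mm.
Only numpy, scipy, OpenCV 4.12 (cv2) and the standard library are available. Lean on these libraries where they do the work, as an engineer would, in place of code of your own. Each camera call takes 0.05 s, during which the arm holds its last target. There are 200 camera calls.

## Working session

There is one attempt and no reset: what is moved stays moved. The work goes in short steps, Python scripts to look and compute and a tool call to move; the robot and the scene stay as the last step left them, time stands still between calls to the robot, and variables do not carry over. Pictures are saved under pics/ and viewed, about 8 in all and at most 12, crops included, and the job is handed in when it is done.

Besides the shell and the picture viewer there is one more tool, called after "Emit:" as name(argument=value, ...) on one line, values as JSON. step_arm: Moves the arm, as the interface text tells. Its arguments: {"type":"object","properties":{"targets":{"type":"array"},"newtons":{"type":"number"}},"required":["targets"]}

```bash
mkdir -p pics; ls; cat > h.py <<'E'
import numpy as np, cv2
from cell import readout, imaging, workorder
def grab(name,save=None):
    s=readout.sense(); f=imaging.grab_frame(name)
    if 'extrinsics' in f: T=np.array(f['extrinsics'])
    else:
        W=np.eye(4); W[:3,:3]=np.array(s['orientation']); W[:3,3]=s['tcp_pos']
        T=W@np.array(f['hand_eye'])
    f['T']=T
    if save: cv2.imwrite('pics/'+save,cv2.cvtColor(f['img'],cv2.COLOR_RGB2BGR))
    return f
def ray(f,u,v,z):
    d=f['T'][:3,:3]@np.array([(u-f['cx'])/f['fx'],(v-f['cy'])/f['fy'],1]); o=f['T'][:3,3]
    return o+d*(z-o[2])/d[2]
def proj(f,p):
    c=np.linalg.inv(f['T'])@np.append(p,1); return f['fx']*c[0]/c[2]+f['cx'],f['fy']*c[1]/c[2]+f['cy']
E
python3 - <<'E'
from h import *
for n in ['scene','side','wrist']:
    f=grab(n,n+'0.png'); print(n,f['fx'],f['cx'],f['cy'],f['T'].round(2).tolist())
    np.savez('pics/'+n+'0.npz',**{k:f[k] for k in ['img','fx','fy','cx','cy','T']})
s=readout.sense(); print(s)
E
```

```text
pics
scene 444.5518621517947 321.61455890319195 202.63263560458967 [[-0.48, 0.55, -0.68, 1512.56], [0.87, 0.31, -0.37, 485.84], [0.01, -0.78, -0.63, 951.25], [0.0, 0.0, 0.0, 1.0]]
side 369.7006945316094 315.32123441806107 206.71319514175488 [[0.8, -0.46, 0.38, 17.12], [-0.6, -0.62, 0.5, -714.21], [0.01, -0.63, -0.78, 1198.63], [0.0, 0.0, 0.0, 1.0]]
wrist 327.36544488002806 316.61972578366857 203.17882320370214 [[1.0, 0.0, -0.0, 600.67], [0.0, -0.96, -0.28, 79.6], [-0.0, 0.28, -0.96, 383.38], [0.0, 0.0, 0.0, 1.0]]
{'t': 0.15, 'q': array([-4.89377166e+00,  7.50463592e+00,  8.53145821e+01,  3.24518795e-04,
        8.72603024e+01, -4.89301591e+00]), 'qvel': array([ 0.03999745, -0.03265587, -0.14407881,  0.00994382, -0.09728025,
        0.01739655]), 'joint_efforts': array([ 8.59073725e-05, -5.60473788e+01, -4.92333663e+01,  7.68201635e-02,
        3.05504061e-02, -1.41810942e-04]), 'tcp_pos': array([5.99573659e+02, 5.35322066e-02, 2.17837457e+02]), 'orientation': array([[ 1.35507520e-05,  9.99999044e-01, -1.38235026e-03],
       [ 9.99999992e-01, -1.33793035e-05,  1.24035997e-04],
       [ 1.24017384e-04, -1.38235193e-03, -9.99999037e-01]]), 'force': array([-0.08724735, -0.60896995,  1.26094505]), 'moment': array([-0.06574678, -0.0376809 , -0.00017454]), 'finger_gap': 93.03232570942154}
```

View pics/scene0.png

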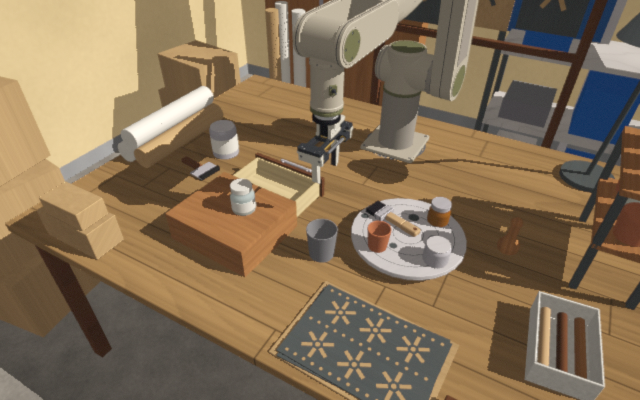

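View pics/side0.png

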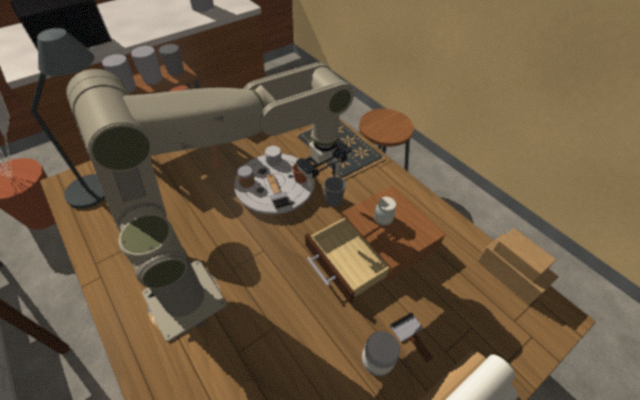

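View pics/wrist0.png

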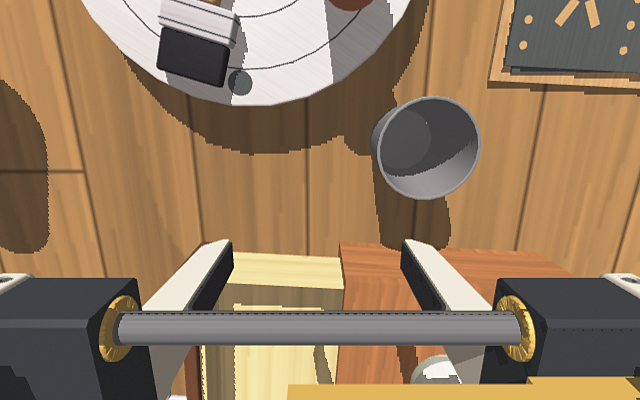

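Scene: wheel centre ≈(408,237), brush bristles (375,209) to handle (418,232), with the cup, jar and tin around it. The drawer is at ≈(275,185), chest ≈(235,215) and tub (321,240). Wrist: bristles (193,57), ferrule (198,25), tub (430,145). I'll measure these and enlarge the scene view.

```bash
python3 - <<'E'
from h import *
L={n:dict(np.load(f'pics/{n}0.npz')) for n in ['scene','side','wrist']}
sc,si,wr=L['scene'],L['side'],L['wrist']
R=lambda f,u,v,z:ray(f,u,v,z).round(0)[:2]
print('wrist bristle end',R(wr,157,68,60),R(wr,228,87,60),'ferrule',R(wr,165,8,60),R(wr,238,30,60))
print('scene bristle',R(sc,375,209,60),'handle end',R(sc,420,233,60))
print('wheel c scene',R(sc,408,237,46),'side',R(si,274,183,46))
print('scene tub',R(sc,322,229,100),'wrist tub top',R(wr,430,148,100))
# circle fit of wheel in wrist
print('pots', R(sc,440,205,118),R(sc,379,229,116),R(sc,438,244,106))
print('chestjar',R(sc,242,186,190),'dr handle side',R(si,320,270,62))
im=cv2.imread('pics/scene0.png')[140:280,160:480]
cv2.imwrite('pics/crop1.png',cv2.resize(im,None,fx=2.5,fy=2.5,interpolation=cv2.INTER_CUBIC))
E
```

```text
wrist bristle end [453. 114.] [517.  97.] ferrule [467. 162.] [530. 145.]
scene bristle [494. 123.] handle end [529. 283.]
wheel c scene [548. 254.] side [524. 235.]
scene tub [695.  44.] wrist tub top [698.  46.]
pots [447. 307.] [632. 190.] [598. 350.]
chestjar [ 736. -193.] dr handle side [ 422. -219.]
```

View pics/crop1.png

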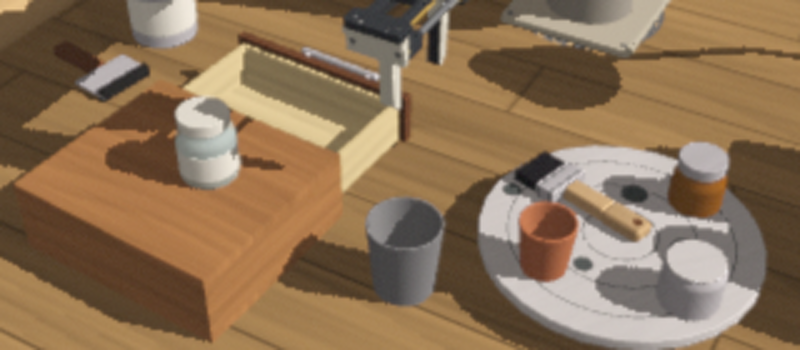

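Brush: bristle end ≈(485,106), axis ≈(-0.27,-0.96), so origin ≈(508,188). The scene's handle end agrees to 5 mm. The crop shows the drawer open with nothing in it, and the front panel's top corners at (240,37) and (407,95). I'll move over the brush while computing the chest.

Emit:
step_arm(targets=[[60, 26, -13, 0, 0, 0, 0], [60, 27, -13, 0, 0, 0, 0], [60, 27, -13, 0, 0, 0, 0], [60, 27, -13, 0, 0, 0, 0], [60, 27, -13, 0, 0, 0, 0], [60, 27, -13, 0, 0, 0, 0], [60, 27, -14, 0, 0, 0, 0], [60, 0, 0, 0, 0, 0, 7.8], [60, 0, 0, 0, 0, 0, 7.8], [60, 0, 0, 0, 0, 0, 0]], newtons=20)

```text
t: 1.15
tcp_pos: [507.7, 188.3, 218.3]
orientation: [[0.27, 0.963, -0.0], [0.963, -0.27, -0.0], [-0.0, -0.0, -1.0]]
force: [0.6, 0.0, 0.4]
finger_gap: 59.8
```

```bash
python3 - <<'E'
from h import *
sc=dict(np.load('pics/scene0.npz'))
R=lambda x,y,z:ray(sc,160+x/2.5,140+y/2.5,z).round(0)[:2]
print('panel top',R(240,37,86),R(407,95,86))
print('chest top',[R(*p,100) for p in [(20,184),(210,278),(343,153),(150,85)]])
f=grab('wrist','wrist1.png'); s=readout.sense(); print(s['tcp_pos'],s['orientation'])
np.savez('pics/wrist1.npz',**{k:f[k] for k in ['img','fx','fy','cx','cy','T']})
E
```

```text
panel top [ 458. -354.] [462. -81.]
chest top [array([ 860., -380.]), array([875., -94.]), array([623., -82.]), array([ 628., -376.])]
[507.79493642 188.10266629 218.38227813] [[ 2.65879806e-01  9.64006089e-01 -4.35052371e-04]
 [ 9.64006160e-01 -2.65879878e-01 -1.16019015e-04]
 [-2.27514709e-04 -3.88546053e-04 -9.99999899e-01]]
```

View pics/wrist1.png

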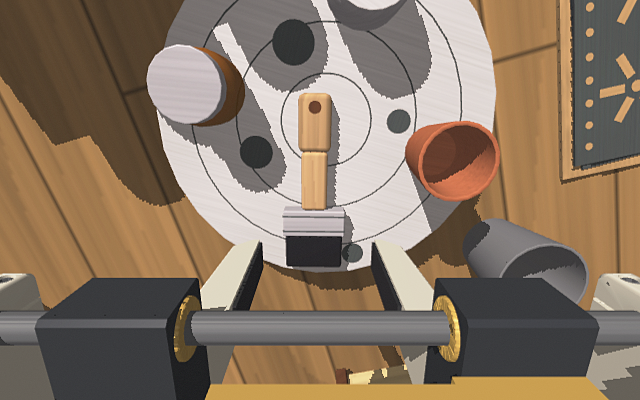

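The wrist view shows the brush aligned with image columns: handle end (315,93), neck/ferrule joint (314,207), bristle end ≈(314,266). The cup is clear to the right and the jar to the left.

```bash
python3 - <<'E'
from h import *
w=dict(np.load('pics/wrist1.npz')); 
T=np.eye(4); Rm=np.array(readout.sense()['orientation']); p0=readout.sense()['tcp_pos']
for n,u,v,z in [('end',315,93,66),('grip/neck L',301,151,66),('grip/neck R',330,151,66),('neck/fer L',303,208,66),('neck/fer R',326,208,66),('ferL',284,208,66),('ferR',345,208,66),('bristle L',288,266,63),('bristle R',341,266,63),('wheel c',326,120,46),('cup top',458,160,116),('jar',187,84,118)]:
    p=ray(w,u,v,z); print(n,p.round(1),'tool',(Rm.T@(p-p0)).round(1))
E
```

```text
end [531.7 277.   66. ] tool [ 92.1  -0.6 152.4]
grip/neck L [504.2 229.4  66. ] tool [ 38.9 -14.4 152.4]
grip/neck R [531.2 221.9  66. ] tool [ 38.8  13.7 152.4]
neck/fer L [489.9 173.5  66. ] tool [-18.8 -13.3 152.4]
neck/fer R [512.4 167.2  66. ] tool [-18.9  10.1 152.4]
ferL [471.3 178.7  66. ] tool [-18.8 -32.6 152.4]
ferR [531. 162.  66.] tool [-19.   29.4 152.4]
bristle L [455.4 113.8  63. ] tool [-85.5 -30.7 155.4]
bristle R [510.7  98.3  63. ] tool [-85.7  26.7 155.4]
wheel c [535.5 250.1  46. ] tool [ 67.2  10.2 172.4]
cup top [630.4 193.2 116. ] tool [ 37.5 116.9 102.3]
jar [438.8 307.7 118. ] tool [ 97.  -98.2 100.4]
```

Emit:
step_arm(targets=[[60, 0, -1, 20, 0, 0, 0], [60, 0, 0, 35, 0, 0, 0], [60, 0, 0, 35, 0, 0, 0], [60, 0, 0, 35, 0, 0, 0], [60, 0, 0, 20, 0, 0, 0], [60, 0, 0, 15, 0, 0, 0], [60, 0, 0, 8, 0, 0, 0], [60, 0, 0, 0, 0, 0, 0], [60, 0, 0, 0, 0, 0, 0]])

```text
t: 2.1
tcp_pos: [507.9, 188.5, 51.8]
orientation: [[0.268, 0.963, 0.002], [0.963, -0.268, 0.0], [0.001, 0.001, -1.0]]
force: [-0.5, 0.2, 0.4]
finger_gap: 60.2
```

```bash
python3 - <<'E'
from h import *
f=grab('wrist','wrist2.png'); s=readout.sense(); print(s['tcp_pos'],s['force'])
E
```

```text
[508.17213893 188.55494602  52.08714117] [-1.00554019 -0.12763124 -0.30795381]
```

View pics/wrist2.png

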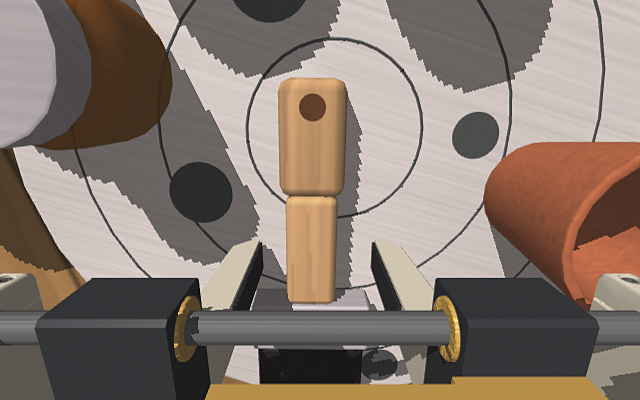

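The brush neck centre is at column 312 and the jaw centre at ≈316.5, so the brush lies ≈2 mm towards tool −y. I'll correct for that, lower slightly and close gradually.

Emit:
step_arm(targets=[[50, 0, -2, 2, 0, 0, 0], [40, 0, 0, 0, 0, 0, 0], [36, 0, 0, 0, 0, 0, 0], [33, 0, 0, 0, 0, 0, 0], [30, 0, 0, 0, 0, 0, 0], [28, 0, 0, 0, 0, 0, 0], [26, 0, 0, 0, 0, 0, 0], [20, 0, 0, 0, 0, 0, 0], [20, 0, 0, 0, 0, 0, 0], [20, 0, 0, 0, 0, 0, 0]], newtons=20)

```text
t: 3.15
tcp_pos: [505.1, 188.8, 48.6]
orientation: [[0.269, 0.963, -0.0], [0.963, -0.269, -0.0], [-0.0, -0.0, -1.0]]
force: [-0.2, 0.1, 0.2]
finger_gap: 26.0
```

Emit:
step_arm(targets=[[20, 0, 0, -4, 0, 0, 0], [20, 0, 0, -8, 0, 0, 0], [20, 0, 0, -15, 0, 0, 0], [20, 0, 0, -25, 0, 0, 0], [20, 0, 0, -30, 0, 0, 0], [20, 0, 0, -30, 0, 0, 0], [20, 0, 0, -25, 0, 0, 0], [20, 0, 0, -15, 0, 0, 0], [20, 0, 0, 0, 0, 0, 0], [20, 0, 0, 0, 0, 0, 0]], newtons=30)

```text
t: 4.15
tcp_pos: [505.0, 188.8, 200.2]
orientation: [[0.269, 0.963, -0.0], [0.963, -0.269, -0.0], [-0.0, -0.0, -1.0]]
force: [0.3, 0.3, -2.3]
finger_gap: 25.6
```

```bash
python3 - <<'E'
from h import *
f=grab('side'); s=readout.sense(); print(s['tcp_pos'],s['force'],s['moment'],s['finger_gap'])
w=grab('wrist')
a=cv2.resize(f['img'][130:310,200:440],None,fx=2.2,fy=2.2); b=w['img'][:396]
a=cv2.resize(a,(int(a.shape[1]*396/a.shape[0]),396))
im=np.hstack([cv2.resize(a,(400,300)),cv2.resize(b,(400,300))])
cv2.imwrite('pics/c3.png',im[:,:,::-1])
np.savez('pics/side1.npz',**{k:f[k] for k in ['img','fx','fy','cx','cy','T']})
E
```

```text
[504.38318381 188.63356179 199.23912606] [-0.69119408  0.74809774 -2.22098561] [ 0.0349157  -0.03094982 -0.01821987] 25.74680950275628
```

View pics/c3.png

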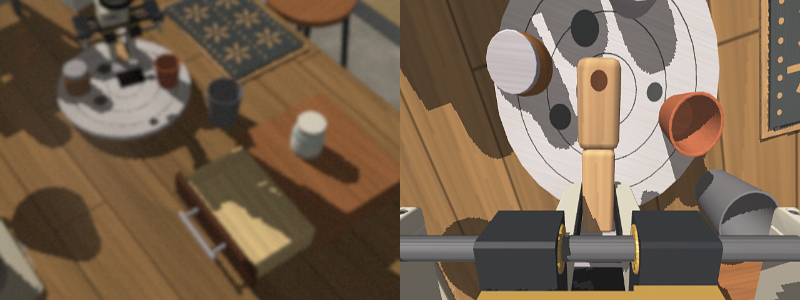

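The brush is held level with a gap of 25.7 mm, the weight shows in the force, and the wheel looks unmoved. Next I'll zoom on the drawer in the saved side view, which is clear of the arm.

```bash
python3 - <<'E'
from h import *
f=dict(np.load('pics/side1.npz'))
im=f['img'][205:305,295:455]
cv2.imwrite('pics/c4.png',cv2.resize(im,None,fx=5,fy=5,interpolation=cv2.INTER_CUBIC)[:,:,::-1])
E
```

```text
(no output)
```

View pics/c4.png

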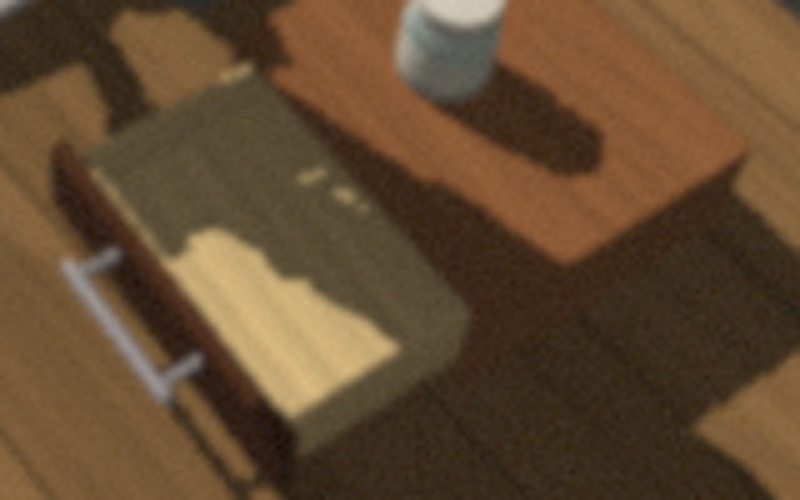

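Emit:
step_arm(targets=[[20, 0, 0, 0, 0, 0, -4], [20, 0, 0, 0, 0, 0, -7.6], [20, 0, 0, 0, 0, 0, -4], [20, -15, 0, 0, 0, 0, 0], [20, -30, 0, 0, 0, 0, 0], [20, -40, 4, 0, 0, 0, 0], [20, -40, 4, 0, 0, 0, 0], [20, -40, 4, 0, 0, 0, 0], [20, -30, 4, 0, 0, 0, 0], [20, -15, 4, 0, 0, 0, 0]])

```text
t: 5.25
tcp_pos: [524.3, -24.4, 199.6]
orientation: [[0.005, 1.0, -0.002], [1.0, -0.005, -0.001], [-0.001, -0.002, -1.0]]
force: [0.1, 1.2, -1.6]
finger_gap: 25.6
```

```bash
python3 - <<'E'
from h import *
f=dict(np.load('pics/side1.npz'))
for n,x,y,z in [('h1',68,265,66),('h2',163,395,66),('panel1',60,140,86),('panel2',292,432,86),('in1',92,165,78),('in2',297,415,78),('chest front R',567,265,100),('chest rear R',747,150,100),('chest front L',270,15,100),('sideL rear',255,68,78),('sideR rear',468,312,78)]:
    print(n,ray(f,295+x/5,205+y/5,z).round(0)[:2])
s=readout.sense(); print(s['tcp_pos'],s['finger_gap'])
E
```

```text
h1 [ 417. -158.]
h2 [ 409. -279.]
panel1 [468. -79.]
panel2 [ 453. -358.]
in1 [ 477. -107.]
in2 [ 467. -348.]
chest front R [ 682. -380.]
chest rear R [ 857. -390.]
chest front L [660. -89.]
sideL rear [ 630. -109.]
sideR rear [ 613. -359.]
[524.26721183 -24.36488069 199.56246953] 25.639110175545422
```

Handle ends (417,-158) and (409,-279) are 121 mm apart, which fits the 120 mm given, and the drawer yaw is ≈−3°. The inner front wall is at x≈472, the chest face ≈622 and the midline y≈−225. I'll aim for TCP (540,−228) with a 3° turn.

Emit:
step_arm(targets=[[20, -15, 2, 0, 0, 0, 3], [20, -30, 3, 0, 0, 0, 0], [20, -40, 6, 0, 0, 0, 0], [20, -40, 6, 0, 0, 0, 0], [20, -38, 6, 0, 0, 0, 0], [20, -27, 4, 0, 0, 0, 0], [20, -13, 0, 0, 0, 0, 0], [20, 0, 0, 0, 0, 0, 0]])

```text
t: 6.05
tcp_pos: [541.8, -226.1, 200.0]
orientation: [[0.056, 0.998, -0.001], [0.998, -0.056, 0.001], [0.0, -0.001, -1.0]]
force: [0.4, -0.5, -1.5]
finger_gap: 26.0
```

```bash
python3 - <<'E'
from h import *
s=readout.sense(); print(s['tcp_pos'],s['finger_gap'],s['orientation'].round(3).tolist())
f=grab('wrist');g=grab('scene')
im=np.hstack([cv2.resize(f['img'],(400,250)),cv2.resize(g['img'][110:260,180:420],(400,250),interpolation=cv2.INTER_CUBIC)])
cv2.imwrite('pics/c5.png',im[:,:,::-1])
for n,p in [('floor front y+',(472+6,-100,78)),]: print(n,proj(f,p))
E
```

```text
[ 541.82478652 -226.07459627  199.9779665 ] 26.019605388267742 [[0.056, 0.998, -0.001], [0.998, -0.056, 0.001], [0.0, -0.001, -1.0]]
floor front y+ (np.float64(228.0239153941733), np.float64(51.456680623220336))
```

View pics/c5.png

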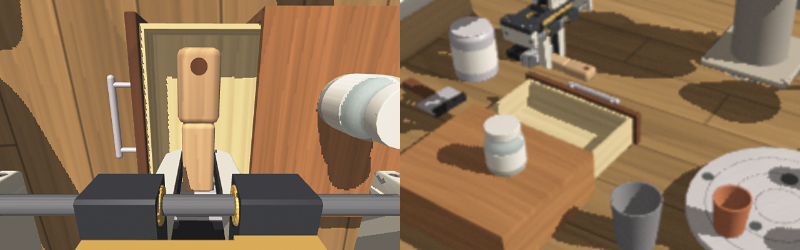

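The view shows the brush parallel with the drawer and well inside it. The drawer's near-left inner corner is at ≈(232,45), against (228,51) predicted. Descending.

Emit:
step_arm(targets=[[20, 0, 0, 15, 0, 0, 0], [20, 0, 0, 30, 0, 0, 0], [20, 0, 0, 35, 0, 0, 0], [20, 0, 0, 35, 0, 0, 0], [20, 0, 0, 28, 0, 0, 0], [20, 0, 0, 15, 0, 0, 0], [20, 0, 0, 8, 0, 0, 0], [20, 0, 0, 5, 0, 0, 0], [20, 0, 0, 1, 0, 0, 0], [20, 0, 0, 0, 0, 0, 0]])

```text
t: 7.15
tcp_pos: [543.2, -225.6, 29.9]
orientation: [[0.052, 0.999, 0.002], [0.999, -0.052, -0.001], [-0.001, 0.002, -1.0]]
force: [-0.5, 1.0, -1.6]
finger_gap: 25.8
```

Emit:
step_arm(targets=[[20, 0, 0, 2, 0, 0, 0], [20, 0, 0, 1, 0, 0, 0], [20, 0, 0, 1, 0, 0, 0], [20, 0, 0, 1, 0, 0, 0], [20, 0, 0, 0, 0, 0, 0], [20, 0, 0, 0, 0, 0, 0]])

```text
t: 7.75
tcp_pos: [543.0, -225.4, 24.6]
orientation: [[0.052, 0.999, 0.002], [0.999, -0.052, -0.001], [-0.0, 0.002, -1.0]]
force: [-0.2, 1.1, 6.0]
finger_gap: 25.6
```

The force changed from −1.6 to +6 N, so the brush is on the floor at the expected height. Releasing.

Emit:
step_arm(targets=[[25, 0, 0, 0, 0, 0, 0], [28, 0, 0, 0, 0, 0, 0], [32, 0, 0, 0, 0, 0, 0], [38, 0, 0, 0, 0, 0, 0], [44, 0, 0, 0, 0, 0, 0], [48, 0, 0, 0, 0, 0, 0], [48, 0, 0, 0, 0, 0, 0], [48, 0, 0, 0, 0, 0, 0], [48, 0, 0, 0, 0, 0, 0]])

```text
t: 8.65
tcp_pos: [542.2, -225.2, 23.6]
orientation: [[0.052, 0.999, -0.0], [0.999, -0.052, 0.0], [0.0, -0.0, -1.0]]
force: [-0.7, 0.1, 0.3]
finger_gap: 48.3
```

Emit:
step_arm(targets=[[48, 0, 0, -5, 0, 0, 0], [48, 0, 0, -10, 0, 0, 0], [48, 0, 0, -20, 0, 0, 0], [48, 0, 0, -30, 0, 0, 0], [48, 0, 0, -30, 0, 0, 0], [48, 0, 0, -20, 0, 0, 0], [48, 0, 0, -10, 0, 0, 0], [48, 0, 0, 0, 0, 0, 0]])

```text
t: 9.45
tcp_pos: [543.4, -225.8, 151.0]
orientation: [[0.052, 0.999, 0.003], [0.999, -0.052, -0.002], [-0.002, 0.004, -1.0]]
force: [-0.5, -0.7, 0.1]
finger_gap: 47.9
```

```bash
python3 - <<'E'
from h import *
s=readout.sense(); print(s['tcp_pos'],s['finger_gap'],s['force'])
f=grab('wrist');g=grab('side')
im=np.hstack([cv2.resize(f['img'],(400,250)),cv2.resize(g['img'][180:310,260:468],(400,250),interpolation=cv2.INTER_CUBIC)])
cv2.imwrite('pics/c6.png',im[:,:,::-1])
E
```

```text
[ 543.40781628 -225.84001704  151.04625586] 47.89469829893793 [-0.54871341 -0.70358361  0.0697846 ]
```

View pics/c6.png

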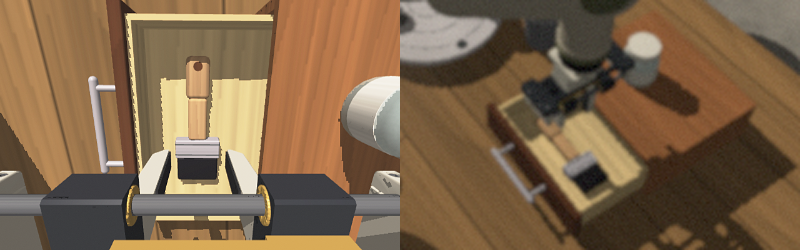

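The brush lies flat, free and parallel inside the drawer, which is still open. Next I'll back off in front of the handle, close the fingers, turn 90° so I push across the pads, and go down.

Emit:
step_arm(targets=[[20, 0, -20, 0, 0, 0, 0], [0, 0, -35, 0, 0, 0, 0], [0, 0, -35, 0, 0, 0, 0], [0, 0, -35, 0, 0, 0, 0], [0, 0, -30, 0, 0, 0, 0], [0, 0, -20, 0, 0, 0, 0], [0, 0, 0, 0, 0, 0, -8.5], [0, 0, 0, 0, 0, 0, -8.5], [0, 0, 0, 0, 0, 0, -8.5], [0, 0, 0, 0, 0, 0, -8.5]])

```text
t: 10.55
tcp_pos: [366.5, -215.4, 146.9]
orientation: [[-0.52, 0.854, -0.002], [0.854, 0.52, 0.002], [0.003, -0.001, -1.0]]
force: [-0.3, 0.8, 0.9]
finger_gap: 0.3
```

Emit:
step_arm(targets=[[0, 0, 0, 0, 0, 0, -8.5], [0, 0, 0, 0, 0, 0, -8.5], [0, 0, 0, 0, 0, 0, -8.5], [0, 0, 0, 0, 0, 0, -8.5], [0, 0, 0, 0, 0, 0, -8.5], [0, 0, 0, 0, 0, 0, -8.5], [0, 0, 0, 0, 0, 0, -5], [0, 0, 0, 0, 0, 0, 0]])

```text
t: 11.35
tcp_pos: [366.6, -215.4, 147.0]
orientation: [[-0.999, 0.051, -0.002], [0.051, 0.999, 0.002], [0.002, 0.002, -1.0]]
force: [-1.1, -0.8, -0.0]
finger_gap: 0.2
```

Emit:
step_arm(targets=[[0, 0, 0, 20, 0, 0, 0], [0, 0, 0, 30, 0, 0, 0], [0, 0, 0, 30, 0, 0, 0], [0, 0, 0, 19, 0, 0, 0], [0, -10, 0, 0, 0, 0, 0], [0, -10, 0, 0, 0, 0, 0], [0, -4, 0, 0, 0, 0, 0], [0, -4, 0, 0, 0, 0, 0], [0, -4, 0, 0, 0, 0, 0], [0, -4, 0, 0, 0, 0, 0]])

```text
t: 12.35
tcp_pos: [403.9, -218.2, 50.2]
orientation: [[-0.999, 0.052, 0.0], [0.052, 0.999, -0.001], [-0.0, -0.0, -1.0]]
force: [-2.1, -0.4, 1.2]
finger_gap: 0.6
```

Emit:
step_arm(targets=[[0, -5, 0, 0, 0, 0, 0], [0, -6, 0, 0, 0, 0, 0], [0, -8, 0, 0, 0, 0, 0], [0, -9, 0, 0, 0, 0, 0], [0, -9, 0, 0, 0, 0, 0], [0, -9, 0, 0, 0, 0, 0], [0, -9, 0, 0, 0, 0, 0], [0, -9, 0, 0, 0, 0, 0], [0, -9, 0, 0, 0, 0, 0], [0, -9, 0, 0, 0, 0, 0]])

```text
t: 13.35
tcp_pos: [486.0, -222.2, 49.5]
orientation: [[-0.999, 0.052, -0.0], [0.052, 0.999, 0.0], [0.0, 0.0, -1.0]]
force: [-1.4, -0.2, 0.5]
finger_gap: 0.3
```

Pushing with ≈1.5 N. I'll continue and slow down near the stop, expected at TCP x ≈ 559.

Emit:
step_arm(targets=[[0, -9, 0, 0, 0, 0, 0], [0, -9, 0, 0, 0, 0, 0], [0, -9, 0, 0, 0, 0, 0], [0, -8, 0, 0, 0, 0, 0], [0, -7, 0, 0, 0, 0, 0], [0, -6, 0, 0, 0, 0, 0], [0, -5, 0, 0, 0, 0, 0], [0, -4, 0, 0, 0, 0, 0], [0, -4, 0, 0, 0, 0, 0], [0, -3, 0, 0, 0, 0, 0]])

```text
t: 14.35
tcp_pos: [549.4, -225.6, 49.6]
orientation: [[-0.999, 0.052, -0.0], [0.052, 0.999, 0.0], [0.0, 0.0, -1.0]]
force: [-1.3, -0.5, -1.5]
finger_gap: 0.2
```

Emit:
step_arm(targets=[[0, -2, 0, 0, 0, 0, 0], [0, -2, 0, 0, 0, 0, 0], [0, -2, 0, 0, 0, 0, 0], [0, -2, 0, 0, 0, 0, 0], [0, -2, 0, 0, 0, 0, 0]])

```text
t: 14.85
tcp_pos: [554.6, -225.8, 49.5]
orientation: [[-0.999, 0.052, -0.01], [0.052, 0.999, 0.002], [0.01, 0.001, -1.0]]
force: [-33.4, 3.2, 24.3]
finger_gap: 0.4
```

The force rose to 33 N at x ≈ 555: the stop is reached. Backing off and checking.

Emit:
step_arm(targets=[[0, 5, 0, 0, 0, 0, 0], [0, 10, 0, 0, 0, 0, 0], [0, 25, 0, 0, 0, 0, 0], [0, 35, 0, 0, 0, 0, 0], [0, 35, 0, 0, 0, 0, 0], [0, 25, 0, -20, 0, 0, 0], [0, 10, 0, -40, 0, 0, 0], [0, 0, 0, -40, 0, 0, 0], [0, 0, 0, -20, 0, 0, 0], [0, 0, 0, 0, 0, 0, 0]])

```text
t: 15.85
tcp_pos: [416.4, -219.9, 174.0]
orientation: [[-0.999, 0.052, 0.007], [0.052, 0.999, -0.004], [-0.007, -0.004, -1.0]]
force: [0.8, -0.7, 0.2]
finger_gap: 0.5
```

```bash
python3 - <<'E'
from h import *
s=readout.sense(); print(s['t'],s['tcp_pos'],s['force'])
g=grab('side');f=grab('scene')
im=np.hstack([cv2.resize(f['img'][125:285,160:480],(400,200)),cv2.resize(g['img'][130:290,230:470],(400,267))[:200]])
im=np.vstack([cv2.resize(f['img'][125:285,160:480],(600,300),interpolation=cv2.INTER_CUBIC),cv2.resize(g['img'][150:290,220:500],(600,300),interpolation=cv2.INTER_CUBIC)])
cv2.imwrite('pics/c7.png',im[:,:,::-1])
E
```

```text
15.85 [ 416.42470467 -219.94523382  173.95530954] [ 0.75162942 -0.70998961  0.24514802]
```

View pics/c7.png

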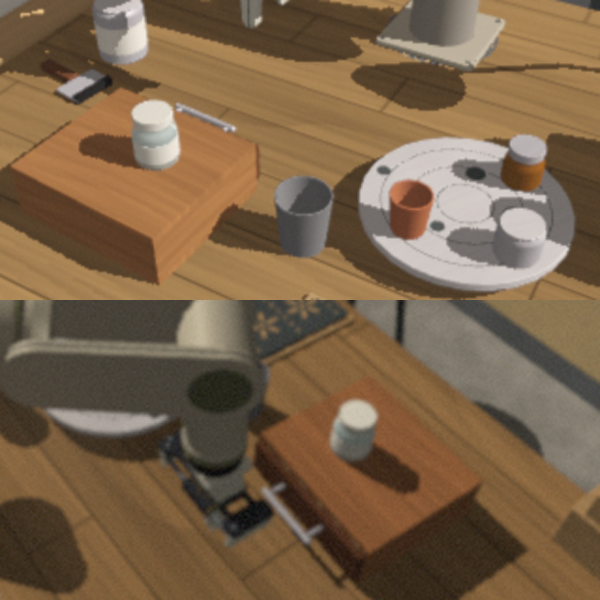

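The views show the drawer panel flush with the chest, and the pots and bystanders all standing where they were. I'll check the numbers, then hand in.

```bash
python3 - <<'E'
from h import *
g=grab('side'); a=ray(g,344.6,238.7,66);b=ray(g,363.7,262,66); print('handle',a.round(0),b.round(0),'mid',((a+b)/2).round(0))
s0=np.load('pics/scene0.npz')['img'].astype(int); s1=grab('scene')['img'].astype(int)
d=abs(s0-s1).max(2)>60
for n,(x0,x1,y0,y1) in dict(jar=(428,452,197,226),cup=(366,391,221,251),tin=(424,452,237,266),tub=(306,338,220,262),paint=(209,240,121,157),cjar=(229,257,179,215)).items(): print(n,d[y0:y1,x0:x1].mean().round(3))
E
```

```text
handle [ 573. -171.   66.] [ 564. -287.   66.] mid [ 568. -229.   66.]
jar 0.0
cup 0.024
tin 0.0
tub 0.0
paint 0.151
cjar 0.141
```

```bash
python3 -c "
from cell import workorder; print(workorder.finish_job())"
```

```text
the job is handed in; nothing more can be done
None
```

The brush is in the drawer, the drawer is pushed shut, and I handed the job in at about 16 s of robot time. No verdict came back.

**Brush:** I gripped it across the neck and lifted it straight off the wheel. I laid it on the drawer floor, felt about 6 N of contact at the expected height, and let go. A picture then showed it flat and free inside the drawer. I couldn't see it again once the drawer was shut.

**Drawer:** I pushed it by the handle with shut fingers until the force rose from about 1.5 N to 33 N, which I took as the end stop. The handle had moved about 155 mm by camera, against about 159 mm estimated (both good to a few mm). The front looks flush in both views, but I couldn't measure the last few millimetres directly.

**Wheel and pots:** In the before/after comparison the jar and tin didn't change and the cup changed 2%, so the wheel hardly turned. I couldn't read its angle directly.

**Bystanders:** The tub's pixels didn't change. The paint tin and chest jar areas changed by about 15%; I put this down to shadows and the arm having moved, because both look upright and in place. I didn't measure the scraper, which looked unmoved, or check the dabber.

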